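# Press the wax cup back into its cork-lined holder

### The job

The tapered metal cup of polishing wax has been knocked over on the bench. Stand it upright on the bench and let go of it, then take it by the rim, nest it in the cork-lined wooden pot that fits it, and press it down lightly and slowly until the cork grips it, about 8 mm past first touch; stop well before it is wedged to the stop. Leave it nested and released, the pot standing about where it was, and do not disturb the other two pots or the pipe.

Things in the scene. Friction and masses are not known exactly. Their poses are not given: they have to be found in the camera images.
- cup: Tapered aluminium cup filled with hard dark wax, 90 mm high, 0.18-0.35 kg. Origin: centre of the foot's underside; +z along its axis, foot to mouth. 44 mm across at the foot, growing evenly to 62 mm at 70 mm above it. Starts lying on its taper, axis rising 7.3 degrees towards the mouth, mouth roughly towards the robot. Set down within 15 degrees of upright it settles upright.
- cup_rim (a point): Centre of the cup's mouth, on its axis 90 mm from the foot. The straight rim band, 62 mm (in places 64) across, reaches from 70 to 90 mm above the foot.
- holder: Pot that fits the cup: the middle-sized of three alike dark turned-wood pots with cork collars; loose, 0.45 kg, 75 mm high, 72 mm across the foot, 84 mm across the rim, floor 6 mm thick. Origin: centre of its underside, z up. The upright cup first touches the cork all round with its foot 32 mm above the bench.
- holder_mouth (a point): Centre of the holder's mouth at the level of its rim, 75 mm above its underside.
- cork_top (a point): Centre of the top of the holder's cork collar, 72 mm above the pot's underside until pressed; it moves down with the cup. The collar is 22 mm high with the cup's taper: bore 54 mm at its top, 49 mm at its lower end.
- cork (a joint): How far the cork collar is pressed down, m: 0 at the start, stop at 0.016. Yields at about 7 N down, takes about 10 N for 5 mm and 14 N for 12 mm (cup's weight included), resists speed (80 N per m/s, so a drop does not seat it) and stays where pressed, within about 1 mm. Well seated: 0.004 to 0.012; over 0.013 is jammed.
- small_pot: Bystander: the smallest pot, 60 mm high, 62 mm across the rim, bore 37 mm: too small for the cup. Origin: centre of its underside.
- large_pot: Bystander: the largest pot, 80 mm high, 108 mm across the rim, bore 86 mm: too wide for the cup. Origin: centre of its underside.
- pipe: Bystander: a pale wooden smoking pipe standing on its bowl, 45 mm high, stem 120 mm along its +x. Origin: centre of the bowl's underside.

How it is judged:
On the way, in this order (a step that is already met when the one before it is completed fails the run):
1. the cup stands upright on the bench, let go (angle between cup's own z axis and vertical below 0.1 rad and height (world z) of cup below 0.006 m and height (world z) of cup_rim above 0.08 m and contact force between the fingers and cup below 0.05 N), for 0.2 s.
2. the cup, held or pushed by the fingers, is pressed into the holder's cork by more than 4 mm (value of joint cork above 0.004 m and horizontal distance between cup and holder_mouth below 0.006 m and height (world z) of cup below 0.035 m and contact force between the fingers and cup above 0.2 N), for 0.1 s.
At the end, for the whole second after the job is handed in: The cup sits released and at rest in the holder, upright with it (within 0.1 rad) and centred (within 6 mm), cork pressed 4 to 13 mm; the holder stands flat within 50 mm of its starting place; the other pots stand upright and, like the pipe, are within 30 mm of theirs (value of joint cork between 0.004 and 0.013 m and horizontal distance between cup and holder_mouth below 0.006 m and z of cup_rim in the frame of holder_mouth between 0.028 and 0.046 m and angle between the z axis of cup and the z axis of holder, either way round below 0.1 rad and angle between holder's own z axis and vertical below 0.05 rad and height (world z) of holder below 0.005 m and distance of holder from where it was at the start of the episode below 0.05 m and contact force between the fingers and cup below 0.05 N and linear speed of cup below 0.02 m/s and angle between each of small_pot, large_pot's own z axis and vertical below 0.1 rad and distance of each of small_pot, large_pot, pipe from where it was at the start of the episode below 0.03 m); the robot touches nothing.
It fails at once if the cup is wedged: the cork is pressed more than 13 mm (value of joint cork above 0.013 m).
It fails at once if the holder is lifted or tipped (height (world z) of holder above 0.03 m or angle between holder's own z axis and vertical above 0.35 rad).
It fails at once if a bystander pot or the pipe is knocked away (distance of any of small_pot, large_pot, pipe from where it was at the start of the episode above 0.04 m).
It also fails if it takes over 69 s, if anything falls off the work surface, if the arm or the gripper's body presses on something with over 40 N, if the wrist force passes 120 N, or if a joint passes its speed limit or range.

### The arm

A 6-joint arm with a two-finger parallel gripper is mounted at the origin on the work surface. World frame = base frame: x ahead of the robot, y to its left, z up, the work surface at z = 0. Lengths are in m, angles in rad, forces in N, time in s.
With the tool pointing down it reaches from about 0.25 to 0.725 m from the base axis. Payload 4 kg.
Tool frame: the origin (TCP) lies between the finger pads; the fingertips stand 8 mm ahead of it and the grasp point (between the pads) lies 11 mm behind it (bot.tip_reach is the distance from the TCP to the fingertips, in m); z points along the fingers, y is the line along which they close (so a half turn about z gives the same grasp; the last joint's range is limited). The gripper opens to 85 mm and grips with 20 to 120 N. Pads are 22 mm wide; open, the fingers measure 114 mm over their backs; the gripper's body (76 mm by 85 mm) begins 54 mm behind the grasp point. The pads swing forward as they close: fully open they stand 13 mm farther back than shut.
Start: joints at [-1.277, 0.241, 0.005, 1.335, 0, 1.571], TCP at [0.145, -0.479, 0.239] pointing down, gripper open.
Joint ranges: [-2.72, 2.72], [-1.05, 1.87], [-1.09, 1.28], [-1.99, 2.15], [-1.42, 1.44], [-3.14, 3.14]. Speed limits (rad/s): [2.79, 2.79, 3.14, 3.14, 3.14, 3.14].

### API

Orientations are given as a unit quaternion [x, y, z, w].
In Python, from workcell import bot gives the robot as it stands.
- The arm moves only by the tool move_arm, never from a script. Its argument "deltas" is a list of rows, each a list of 7 numbers: the opening, from 0 (shut) to 1 (fully open), then the shift along the tool's x, y, z in mm, then the turn, a rotation vector about the tool's x, y, z in degrees. In form: [[gripper, tx, ty, tz, ax, ay, az], ...]. A call has 1 to 10 rows; each row shifts and turns the commanded pose from where the row before left it, along the tool's axes as they then stand; what a row does not reach is not made up. A row lasts 1/12 s, in which the tool goes at most 41.7 mm and 7.16 degrees, less where a joint would pass 70% of its speed; a pose out of reach is approached as far as the arm can. A call is refused whole if a number of a shift passes 41.7 or a number of a turn 7.16, either way. A call with a gripper value outside its range is refused whole. The fingers move at their own pace and stop on an object; the grip force is fixed at half the most. Time passes only in rows, so rows that do not move let the fingers close. It gives the time, the measured TCP pose, the force, the opening and the grip force at its end, in the units of the state.
- bot.get_obs(): the state, without advancing time (a new reading comes with each control period).
- bot.camera(name): name is "scene" or "side" or "wrist"; returns the picture (400x640x3 uint8, blue, green, red); there is no depth.
- bot.calibration(name): a dict with "K" (3x3 intrinsics, pixels), "position" and "orientation" of the camera in the world. Camera axes: x right, y down, z forward; pixel columns grow to the right and rows downward; lengths in m; the calibration is good to about 2 mm. A picture is of the moment at which its call begins: read the wrist's pose just before it. calibration takes no time and is no camera call; for the wrist camera it gives the pose at the moment of the call.
- bot.job_done(): hands the job in; it is judged then, once.
Trained networks look in the newest picture that a camera, given by its name, has taken for a name from the list of things; names that differ only in an ending like _2 or _b are one class to them, and where a whole thing is asked for, a point or a joint stands for the part that bears it (a point fixed in the world has none). Each returns a list of dicts, best first, with "conf" (0 to 1); they miss things now and then, are a little off and sometimes report something else, mostly with a low value. They report only what shows in the picture. A call takes as long as a camera call.
- bot.outline_of(query, camera): "pixels" (400x640 bool, what is visible of it) and "rect" ([left, top, width, height] in pixels, round what is visible of it).
The state is a dict: "clock": time; "joint_pos": joint angles; "joint_vel": joint speeds; "tau": joint torques, N m; "eef_pos": TCP position; "tool_rot": TCP orientation; "ft_force": force on the tool from outside, world axes, zero at the start; "ft_torque": the same for the moment, N m; "grip_width": finger opening in m; "grasp_force": force on a finger pad.
Only numpy, scipy, OpenCV 4.12 (cv2) and the standard library are available. Lean on these libraries where they do the work, as an engineer would, in place of code of your own. Each camera call takes 0.05 s, during which the arm holds its last target. There are 200 camera calls.

## Working session

There is one attempt and no reset: what is moved stays moved. The work goes in short steps, Python scripts to look and compute and a tool call to move; the robot and the scene stay as the last step left them, time stands still between calls to the robot, and variables do not carry over. Pictures are saved under pics/ and viewed, at most 10 in all, crops included, and the job is handed in when it is done.

Besides the shell and the picture viewer there is one more tool, called after "Request:" by a JSON object that holds its "fn" and its "kwargs", one argument or row to a line. move_arm: Moves the arm, as the interface text tells. Its arguments: {"type":"object","properties":{"deltas":{"type":"array","items":{"type":"array","items":{"type":"number"}}}},"required":["deltas"]}

```bash
mkdir -p pics; cat > h.py <<'E'
from workcell import bot
import numpy as np, cv2
from scipy.spatial.transform import Rotation as R
def cal(n):
    c=bot.calibration(n); return np.array(c["K"]),np.array(c["position"]),R.from_quat(c["orientation"]).as_matrix()
def ray(n,u,v,z):
    K,p,M=cal(n); d=M@np.linalg.inv(K)@[u,v,1]; return p+d*(z-p[2])/d[2]
def proj(n,P):
    K,p,M=cal(n); q=(np.atleast_2d(P)-p)@M@K.T; return q[:,:2]/q[:,2:]
E
python3 - <<'E'
from h import *
for n in ["scene","side"]:
    im=bot.camera(n); cv2.imwrite(f"pics/{n}0.png",im)
    K,p,M=cal(n); print(n,K[0,0],p.round(3),M[:,2].round(3))
    for q in ["cup","holder","small_pot","large_pot","pipe"]:
        for o in bot.outline_of(q,n)[:2]: print(q,round(o["conf"],2),o["rect"])
o=bot.get_obs(); print(o["clock"],o["eef_pos"],o["tool_rot"],o["ft_force"],o["grip_width"])
E
```

```text
scene 489.75333791030715 [ 1.221 -0.258  1.046] [-0.554  0.247 -0.795]
cup 0.86 [338.6, 186.2, 39.3, 33.6]
holder 0.96 [258.1, 233.0, 35.0, 43.1]
small_pot 0.94 [160.9, 190.6, 23.6, 30.1]
large_pot 0.87 [158.1, 243.9, 49.2, 60.1]
pipe 0.83 [416.1, 175.9, 50.6, 21.9]
side 426.59781924488186 [0.186 0.709 0.899] [ 0.31  -0.607 -0.732]
cup 0.93 [265.1, 226.0, 35.8, 24.1]
holder 0.93 [290.6, 149.9, 31.9, 39.1]
holder 0.43 [265.0, 227.6, 38.1, 23.6]
small_pot 0.92 [393.1, 144.8, 20.9, 26.9]
large_pot 0.93 [329.4, 112.4, 33.2, 39.0]
pipe 0.88 [195.2, 288.6, 48.0, 54.6]
0.6 [ 0.14479048 -0.47856903  0.23933137] [9.89229905e-01 1.46370057e-01 2.46094046e-06 2.35999208e-05] [ 0.94410415 -0.93034963  1.28108272] 0.08550638318139164
```

```bash
python3 - <<'E'
from h import *
a=cv2.imread("pics/scene0.png")[160:320,140:480]; b=cv2.imread("pics/side0.png")[100:350,180:430]
a=cv2.resize(a,(800,376)); 
cv2.imwrite("pics/a.png",a); cv2.imwrite("pics/b.png",cv2.resize(b,(600,600),interpolation=cv2.INTER_CUBIC))
E
```

```text
(no output)
```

View pics/a.png

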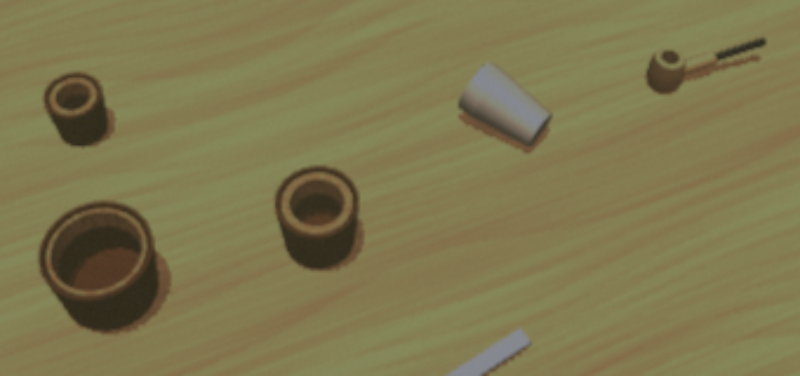

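View pics/b.png

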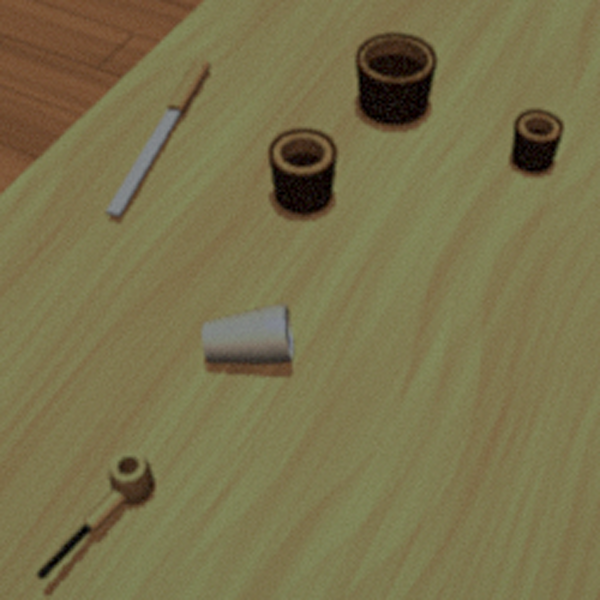

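The scene view (crop a.png, full-frame coordinates) shows the cup lying at about (355,203) with its foot to the lower right. The holder is at (275,253), the large pot at (183,273), the small pot at (172,205) and the pipe at (440,187). The side view (b.png) agrees. Next I fit the poses to the outlines.

```bash
cat >> h.py <<'E'
from scipy.optimize import minimize
A=np.linspace(0,2*np.pi,48,endpoint=False)
def rings(prof): return np.vstack([np.c_[r*np.cos(A),r*np.sin(A),0*A+z] for r,z in prof])
CUP=rings([(.022,0),(.031,.07),(.031,.09)])
POT={"holder":rings([(.036,0),(.042,.075)]),"small_pot":rings([(.027,0),(.031,.06)]),"large_pot":rings([(.046,0),(.054,.08)])}
T=np.radians(7.3); 
def lying(x,y,yaw):  # mid-axis point at s=.045 over x,y
    M=R.from_euler("zy",[yaw,np.pi/2-T]).as_matrix(); o=np.array([x,y,.022*np.cos(T)])-M@[0,0,.045]*[1,1,0]
    return CUP@M.T+o
def iou(n,P,m):
    S=4; q=proj(n,P); h=cv2.convexHull(((q+.5)*S-.5).astype(np.float32)); im=np.zeros((400*S,640*S),np.uint8)
    cv2.fillConvexPoly(im,(h*16).round().astype(np.int32),1,shift=4); m=cv2.resize(m.astype(np.uint8),None,fx=S,fy=S,interpolation=cv2.INTER_NEAREST)
    return (im&m).sum()/(im|m).sum()
def fit(f,x0,masks,step):
    c=lambda x:-sum(iou(n,f(*x),m) for n,m in masks.items())/len(masks)
    sx=[x0]+[np.array(x0)+np.eye(len(x0))[i]*step[i] for i in range(len(x0))]
    r=minimize(c,x0,method="Nelder-Mead",options=dict(initial_simplex=sx,xatol=1e-5,fatol=1e-5)); return r.x,-r.fun
E
python3 - <<'E'
from h import *
bot.camera("scene");bot.camera("side")
mk=lambda q,cs=("scene","side"):{n:np.array(bot.outline_of(q,n)[0]["pixels"]) for n in cs}
M=mk("cup"); c0=ray("scene",357,203,.03)[:2]
print("c0",c0)
for both in (M,{"scene":M["scene"]},{"side":M["side"]}):
    best=max((fit(lying,[*c0,y],both,[.01,.01,.2]) for y in ([2.,3.,4.,5.]  if len(both)==2 else [b0])),key=lambda t:t[1]); b0=best[0][2]; print("cup",best)
for q in POT:
    m=mk(q); v,u=np.nonzero(m["scene"]); p0=ray("scene",u.mean(),v.mean(),.035)[:2]
    f=lambda x,y:POT[q]+[x,y,0]
    print(q,fit(f,p0,m,[.01,.01]),*[fit(f,p0,{k:m[k]},[.01,.01])[0] for k in m])
for n in ["scene","side"]:
    m=np.array(bot.outline_of("pipe",n)[0]["pixels"]); 
    print("pipe",[ray(n,*uv,.02)[:2].round(3) for uv in ([(423,191),(463,177)] if n=="scene" else [(234,300),(198,339)])])
print(bot.get_obs()["clock"])
E
```

```text
c0 [0.56696023 0.15931999]
cup (array([0.56271408, 0.15175481, 3.30439017]), np.float64(0.7098481890345869))
cup (array([0.56300869, 0.15260994, 3.47310272]), np.float64(0.7671888896490388))
cup (array([0.56308354, 0.14849987, 3.82375726]), np.float64(0.660740542708194))
holder (array([ 0.63373687, -0.09067603]), np.float64(0.9410460561781663)) [ 0.6337434  -0.09002656] [ 0.63344473 -0.09175555]
small_pot (array([ 0.39895325, -0.28366465]), np.float64(0.45756524913305346)) [ 0.39895325 -0.28366465] [ 0.39984823 -0.2842155 ]
large_pot (array([ 0.60813075, -0.30343793]), np.float64(0.9602640540229123)) [ 0.60876282 -0.30367637] [ 0.60719582 -0.30323954]
pipe [array([0.59 , 0.346]), array([0.589, 0.473])]Traceback (most recent call last):
  File "<stdin>", line 13, in <module>
IndexError: list index out of range
```

```bash
sed -i 's/from_euler("zy"/from_euler("ZY"/' h.py
python3 - <<'E'
from h import *
bot.camera("scene");bot.camera("side")
M={n:np.array(bot.outline_of("cup",n)[0]["pixels"]) for n in ("scene","side")}; c0=ray("scene",357,203,.03)[:2]
for both in (M,{"scene":M["scene"]},{"side":M["side"]}):
    best=max((fit(lying,[*c0,y],both,[.01,.01,.2]) for y in ([2.,3.,4.,5.]  if len(both)==2 else [b0])),key=lambda t:t[1]); b0=best[0][2]; print("cup",best)
print(bot.get_obs()["clock"])
E
```

```text
cup (array([0.56901957, 0.15359613, 3.66093019]), np.float64(0.9474699616441553))
cup (array([0.56855986, 0.1540708 , 3.66931835]), np.float64(0.955502976644787))
cup (array([0.56927753, 0.15251047, 3.62753569]), np.float64(0.9525709553564706))
1.4
```

The fits are good: the cup's mid-axis is at (0.569, 0.154) with the mouth at azimuth 210°, and the holder is at (0.634, −0.091). My plan is to grip the rim from the mouth side with the tool pitched 30° down, then swing it up.

```bash
cat >> h.py <<'E'
from scipy.linalg import logm,expm
def pose(): 
    o=bot.get_obs(); X=np.eye(4); X[:3,:3]=R.from_quat(o["tool_rot"]).as_matrix(); X[:3,3]=o["eef_pos"]; return X
def tool(p,az,th):  # pointing along azimuth az, th below horizontal (deg); y = az+90
    c,s=np.cos(np.radians(az)),np.sin(np.radians(az)); t=np.radians(th)
    z=np.array([np.cos(t)*c,np.cos(t)*s,-np.sin(t)]); y=np.array([-s,c,0]); X=np.eye(4); X[:3,:3]=np.c_[np.cross(y,z),y,z]; X[:3,3]=p; return X
def plan(G,n,X=None):
    X=pose() if X is None else X; L=np.real(logm(np.linalg.inv(X)@G))/n; E=expm(L)
    row=[*(E[:3,3]*1e3),*np.degrees(R.from_matrix(E[:3,:3]).as_rotvec())]
    print(n,"x",np.round(row,2).tolist(),"mid",(X@expm(L*n/2))[:3,3].round(3),"end",G[:3,3].round(3)); return G
CY=3.661; AX=np.array([np.cos(CY)*np.cos(T),np.sin(CY)*np.cos(T),np.sin(T)])
def cp(s): return np.array([.569,.1536,.022*np.cos(T)+.045*np.sin(T)])+AX*(s-.045)
AZ=np.degrees(CY)-180
def grasp(back=0,th=30,s=.078):
    X=tool(cp(s),AZ,th); X[:3,3]+=X[:3,2]*(.011-back); return X
E
python3 - <<'E'
from h import *
o=bot.get_obs(); print(o["joint_pos"],AZ,cp(.078))
G=grasp(.12); G[2,3]+=.06
plan(G,20); plan(G,20,pose())
plan(grasp(),6,grasp(.12))
E
```

```text
[-1.27699771e+00  2.40612273e-01  4.98619857e-03  1.33519703e+00
  6.37779895e-06  1.57085411e+00] 29.759848797394397 [0.54058446 0.1373527  0.03173272]
20 x [-16.03, -32.36, 26.7, 4.21, -0.48, 7.3] mid [ 0.087 -0.09   0.102] end [0.459 0.09  0.146]
20 x [-16.03, -32.36, 26.7, 4.21, -0.48, 7.3] mid [ 0.087 -0.09   0.102] end [0.459 0.09  0.146]
6 x [-0.0, -0.0, 20.0, 0.0, 0.0, -0.0] mid [0.504 0.116 0.056] end [0.549 0.142 0.026]
```

```bash
python3 - <<'E'
from h import *
X=pose(); W=np.eye(4); W[:3,:3]=R.from_euler("z",84,degrees=True).as_matrix()
G=W@X; G[:2,3]*=.46/.5; G=plan(G,12,X)
G2=grasp(.12); G2[2,3]+=.06
G2=plan(G2,18,G); plan(grasp(),9,G2)
E
```

```text
12 x [58.33, -6.29, 0.0, 0.0, -0.0, -7.0] mid [ 0.407 -0.255  0.239] end [0.452 0.086 0.239]
18 x [2.2, -1.55, 4.8, -3.13, -2.23, -5.42] mid [0.442 0.093 0.192] end [0.459 0.09  0.146]
9 x [5.77, -0.0, 16.67, -0.0, 0.0, -0.0] mid [0.504 0.116 0.086] end [0.549 0.142 0.026]
```

Request:
{"fn": "move_arm", "kwargs": {
  "deltas": [
    [1,38.9,-4.2,0,0,0,-4.67],
    [1,38.9,-4.2,0,0,0,-4.67],
    [1,38.9,-4.2,0,0,0,-4.67],
    [1,38.9,-4.2,0,0,0,-4.67],
    [1,38.9,-4.2,0,0,0,-4.67],
    [1,38.9,-4.2,0,0,0,-4.67],
    [1,38.9,-4.2,0,0,0,-4.67],
    [1,38.9,-4.2,0,0,0,-4.67],
    [1,38.9,-4.2,0,0,0,-4.67]
  ]
}}

```text
clock: 2.15
eef_pos: [0.4034, -0.2481, 0.2393]
tool_rot: [0.87, 0.493, 0.0, 0.0]
ft_force: [0.7, -0.1, 0.2]
grip_width: 0.0851
grasp_force: 0.0
```

Request:
{"fn": "move_arm", "kwargs": {
  "deltas": [
    [1,38.9,-4.2,0,0,0,-4.67],
    [1,38.9,-4.2,0,0,0,-4.67],
    [1,38.9,-4.2,0,0,0,-4.67],
    [1,38.9,-4.2,0,0,0,-4.67],
    [1,38.9,-4.2,0,0,0,-4.67],
    [1,38.9,-4.2,0,0,0,-4.67],
    [1,38.9,-4.2,0,0,0,-4.67],
    [1,38.9,-4.2,0,0,0,-4.67],
    [1,38.9,-4.2,0,0,0,-4.67]
  ]
}}

```text
clock: 2.9
eef_pos: [0.4398, 0.0947, 0.2394]
tool_rot: [0.635, 0.772, 0.0, 0.0]
ft_force: [0.5, 0.4, 0.2]
grip_width: 0.0853
grasp_force: 0.0
```

Request:
{"fn": "move_arm", "kwargs": {
  "deltas": [
    [1,2.2,-1.5,4.8,-3.13,-2.23,-5.42],
    [1,2.2,-1.5,4.8,-3.13,-2.23,-5.42],
    [1,2.2,-1.5,4.8,-3.13,-2.23,-5.42],
    [1,2.2,-1.5,4.8,-3.13,-2.23,-5.42],
    [1,2.2,-1.5,4.8,-3.13,-2.23,-5.42],
    [1,2.2,-1.5,4.8,-3.13,-2.23,-5.42]
  ]
}}

```text
clock: 3.4
eef_pos: [0.4312, 0.1001, 0.2087]
tool_rot: [0.382, 0.903, 0.052, 0.192]
ft_force: [-0.3, -0.2, 0.8]
grip_width: 0.0852
grasp_force: 0.0
```

```bash
python3 - <<'E'
from h import *
o=bot.get_obs(); print(o["clock"],o["joint_pos"].round(3),o["eef_pos"])
G2=grasp(.12); G2[2,3]+=.06
plan(G2,12)
E
```

```text
3.4 [ 0.351 -0.117 -0.544  0.786 -0.184  1.117] [0.43115191 0.10013621 0.20874303]
12 x [1.28, -2.01, 5.46, -3.1, -2.22, -5.39] mid [0.438 0.094 0.174] end [0.459 0.09  0.146]
```

Request:
{"fn": "move_arm", "kwargs": {
  "deltas": [
    [1,1.3,-2,5.5,-3.1,-2.2,-5.4],
    [1,1.3,-2,5.5,-3.1,-2.2,-5.4],
    [1,1.3,-2,5.5,-3.1,-2.2,-5.4],
    [1,1.3,-2,5.5,-3.1,-2.2,-5.4],
    [1,1.3,-2,5.5,-3.1,-2.2,-5.4],
    [1,1.3,-2,5.5,-3.1,-2.2,-5.4]
  ]
}}

```text
clock: 3.9
eef_pos: [0.437, 0.094, 0.1743]
tool_rot: [0.084, 0.925, 0.096, 0.358]
ft_force: [-0.6, 0.2, -0.2]
grip_width: 0.0853
grasp_force: 0.0
```

Request:
{"fn": "move_arm", "kwargs": {
  "deltas": [
    [1,1.3,-2,5.5,-3.1,-2.2,-5.4],
    [1,1.3,-2,5.5,-3.1,-2.2,-5.4],
    [1,1.3,-2,5.5,-3.1,-2.2,-5.4],
    [1,1.3,-2,5.5,-3.1,-2.2,-5.4],
    [1,1.3,-2,5.5,-3.1,-2.2,-5.4],
    [1,1.3,-2,5.5,-3.1,-2.2,-5.4],
    [1,0,0,0,0,0,0]
  ]
}}

```text
clock: 4.48
eef_pos: [0.482, 0.0852, 0.1669]
tool_rot: [-0.223, 0.847, 0.131, 0.464]
ft_force: [-0.3, 0.5, -0.7]
grip_width: 0.0853
grasp_force: 0.0
```

```bash
python3 - <<'E'
from h import *
o=bot.get_obs(); print(o["clock"],o["joint_pos"].round(3),o["eef_pos"])
X=pose(); print(X.round(3)); G2=grasp(.12); print(G2.round(3))
plan(grasp(.05),8); plan(grasp(),5,grasp(.05))
cv2.imwrite("pics/w1.png",bot.camera("wrist"))
m=bot.outline_of("cup","wrist"); print([(a["conf"],a["rect"]) for a in m])
q=proj("wrist",lying(.569,.1536,CY)); print(q.min(0),q.max(0)-q.min(0))
E
```

```text
4.4833 [-0.154  0.012 -1.085 -0.412  0.564 -0.395] [0.48201268 0.08520194 0.16694824]
[[-0.47  -0.499  0.728  0.482]
 [-0.256  0.867  0.428  0.085]
 [-0.845  0.015 -0.535  0.167]
 [ 0.     0.     0.     1.   ]]
[[-0.434 -0.496  0.752  0.459]
 [-0.248  0.868  0.43   0.09 ]
 [-0.866  0.    -0.5    0.086]
 [ 0.     0.     0.     1.   ]]
8 x [9.58, 1.9, 12.12, 0.07, -0.29, -0.08] mid [0.496 0.103 0.109] end [0.511 0.121 0.051]
5 x [-0.0, -0.0, 10.0, -0.0, 0.0, -0.0] mid [0.53  0.131 0.039] end [0.549 0.142 0.026]
[(0.95, [289.0, 48.7, 89.4, 104.7])]
[292.79776932  50.27935363] [ 84.94762783 103.53701915]
```

Request:
{"fn": "move_arm", "kwargs": {
  "deltas": [
    [1,9.6,1.9,12.1,0,-0.3,0],
    [1,9.6,1.9,12.1,0,-0.3,0],
    [1,9.6,1.9,12.1,0,-0.3,0],
    [1,9.6,1.9,12.1,0,-0.3,0]
  ]
}}

```text
clock: 4.92
eef_pos: [0.5122, 0.1014, 0.1215]
tool_rot: [-0.226, 0.845, 0.137, 0.464]
ft_force: [0.3, 0.8, 0.6]
grip_width: 0.0853
grasp_force: 0.0
```

```bash
python3 - <<'E'
from h import *
o=bot.get_obs(); print(o["clock"],o["joint_pos"].round(3),o["eef_pos"])
X=pose(); print(X.round(3)); 
plan(grasp(.05),6)
plan(grasp(.05,40),6)
E
```

```text
4.9167 [-0.097  0.245 -1.087 -0.666  0.535 -0.356] [0.5122167  0.10140382 0.12146958]
[[-0.466 -0.51   0.723  0.512]
 [-0.256  0.86   0.442  0.101]
 [-0.847  0.021 -0.531  0.121]
 [ 0.     0.     0.     1.   ]]
6 x [9.28, 2.7, 7.35, 0.23, -0.35, -0.09] mid [0.511 0.111 0.086] end [0.511 0.121 0.051]
6 x [7.59, 2.7, 8.0, 0.24, 1.32, -0.07] mid [0.514 0.113 0.089] end [0.515 0.123 0.057]
```

```bash
cat > fk.py <<'E'
from h import *
from scipy.optimize import least_squares
LIM=np.array([[-2.72,2.72],[-1.05,1.87],[-1.09,1.28],[-1.99,2.15],[-1.42,1.44],[-3.14,3.14]])
D=[([-1.277,.2406,.005,1.3352,0,1.5709],[.1448,-.4786,.2393]),([.351,-.117,-.544,.786,-.184,1.117],[.43115,.10014,.20874]),
([-.154,.012,-1.085,-.412,.564,-.395],[.4820,.0852,.16695]),([-.097,.245,-1.087,-.666,.535,-.356],[.51222,.1014,.12147])]
def ux(p): return np.array([np.cos(p),0,-np.sin(p)])
def fk(q,k):
    h,L1,a1,L2,a2,L4,d=k; p=q[1]-q[2]+q[3]
    P=np.array([0,0,h])+L1*ux(q[1]-np.pi/2+a1)+L2*ux(q[1]-q[2]+a2)+L4*ux(p)
    B=R.from_euler("ZY",[q[0],p])*R.from_euler("Z",q[4])
    z=B.apply([1,0,0]); y0=B.apply([0,1,0]); x0=np.cross(y0,z)
    M=np.c_[x0,y0,z]@R.from_euler("z",q[5]).as_matrix()
    return R.from_euler("z",q[0]).apply(P)+d*z,M
K=least_squares(lambda k:np.ravel([np.subtract(fk(q,k)[0],p) for q,p in D]),[.1,.3,.1,.3,0,.07,.15]).x
def ik(G,q0):
    f=lambda q:np.r_[(fk(q,K)[0]-G[:3,3])*5,(fk(q,K)[1]-G[:3,:3]).ravel()]
    s=least_squares(f,np.clip(q0,LIM[:,0]+1e-3,LIM[:,1]-1e-3),bounds=LIM.T); return s.x,np.abs(s.fun).max()
E
python3 - <<'E'
from fk import *
print(K.round(4),[np.round((fk(q,K)[0]-p)*1e3,1) for q,p in D])
o=bot.get_obs(); print((fk(o["joint_pos"],K)[1]-pose()[:3,:3]).round(3))
for th in (30,40,45,50,60): print(th,*[ (a.round(2),round(e,4)) for a,e in [ik(grasp(b,th),o["joint_pos"]) for b in (.05,0)]])
E
```

```text
[ 0.2404  0.4944 -0.001   0.3919 -0.0199  0.1019  0.2956] [array([ 0. , -0.1,  0.1]), array([-0.2,  0.1, -0.1]), array([ 0.3, -0.2,  0.3]), array([-0.2,  0.2, -0.2])]
[[-0.  0. -0.]
 [-0. -0. -0.]
 [ 0.  0. -0.]]
30 (array([-0.05,  0.53, -1.09, -0.95,  0.51, -0.34]), np.float64(0.0779)) (array([ 0.05,  0.72, -1.09, -1.23,  0.41, -0.25]), np.float64(0.0))
40 (array([ 0.03,  0.36, -1.05, -0.65,  0.37, -0.33]), np.float64(0.0)) (array([ 0.08,  0.5 , -0.99, -0.74,  0.33, -0.29]), np.float64(0.0))
45 (array([ 0.06,  0.29, -0.97, -0.42,  0.32, -0.34]), np.float64(0.0)) (array([ 0.1 ,  0.43, -0.92, -0.52,  0.29, -0.3 ]), np.float64(0.0))
50 (array([ 0.09,  0.24, -0.89, -0.21,  0.27, -0.34]), np.float64(0.0)) (array([ 0.12,  0.39, -0.85, -0.33,  0.25, -0.31]), np.float64(0.0))
60 (array([ 0.14,  0.23, -0.71,  0.14,  0.19, -0.34]), np.float64(0.0)) (array([ 0.16,  0.36, -0.69,  0.03,  0.18, -0.32]), np.float64(0.0))
```

```bash
python3 - <<'E'
from fk import *
TH=42
q=bot.get_obs()["joint_pos"]
plan(grasp(.05,TH),6); plan(grasp(0,TH),5,grasp(.05,TH))
for c in ([.54,.137],[.5,.12],[.46,.1]):
  q1,e=ik(grasp(0,TH),q); print(c)
  for dt in (0,25,50,75,82.7):
    X=tool([*c,.12 if dt<80 else .078],AZ,TH+dt); X[:3,3]+=.011*X[:3,2]
    q1,e=ik(X,q1); print(dt,q1.round(2),round(e,4))
E
```

```text
6 x [7.25, 2.7, 8.13, 0.24, 1.65, -0.07] mid [0.515 0.113 0.09 ] end [0.515 0.123 0.058]
5 x [0.0, -0.0, 10.0, 0.0, -0.0, -0.0] mid [0.532 0.132 0.041] end [0.548 0.141 0.024]
[0.54, 0.137]
0 [ 0.09  0.2  -0.89 -0.31  0.31 -0.3 ] 0.0
25 [ 0.18  0.22 -0.48  0.49  0.13 -0.31] 0.0
50 [ 0.25  0.46 -0.02  1.12 -0.01 -0.27] 0.0
75 [ 0.3   0.8   0.47  1.7  -0.1  -0.2 ] 0.0
82.7 [ 0.31  0.95  0.59  1.8  -0.12 -0.17] 0.0
[0.5, 0.12]
0 [ 0.05  0.13 -0.98 -0.32  0.34 -0.33] 0.0
25 [ 0.16  0.15 -0.58  0.47  0.14 -0.33] 0.0
50 [ 0.24  0.39 -0.15  1.07 -0.01 -0.28] 0.0
75 [ 0.29  0.71  0.3   1.62 -0.1  -0.2 ] 0.0
82.7 [ 0.3   0.86  0.4   1.7  -0.12 -0.18] 0.0
[0.46, 0.1]
0 [-0.02  0.06 -1.06 -0.31  0.39 -0.38] 0.0
25 [ 0.12  0.07 -0.67  0.46  0.15 -0.37] 0.0
50 [ 0.22  0.31 -0.26  1.03 -0.01 -0.3 ] 0.0
75 [ 0.28  0.63  0.14  1.55 -0.11 -0.21] 0.0
82.7 [ 0.29  0.78  0.23  1.62 -0.13 -0.19] 0.0
```

Request:
{"fn": "move_arm", "kwargs": {
  "deltas": [
    [1,7.2,2.7,8.1,0.2,1.6,0],
    [1,7.2,2.7,8.1,0.2,1.6,0],
    [1,7.2,2.7,8.1,0.2,1.6,0],
    [1,7.2,2.7,8.1,0.2,1.6,0],
    [1,7.2,2.7,8.1,0.2,1.6,0],
    [1,7.2,2.7,8.1,0.2,1.6,0],
    [1,0,0,0,0,0,0]
  ]
}}

```text
clock: 5.5
eef_pos: [0.5147, 0.1241, 0.0576]
tool_rot: [-0.233, 0.883, 0.109, 0.393]
ft_force: [-0.0, 0.2, 0.6]
grip_width: 0.0857
grasp_force: 0.0
```

```bash
python3 - <<'E'
from fk import *
o=bot.get_obs(); print(o["clock"],o["joint_pos"].round(3),pose().round(3))
plan(grasp(0,42),5)
bot.camera("wrist"); m=bot.outline_of("cup","wrist"); print([(a["conf"],a["rect"]) for a in m])
q=proj("wrist",lying(.569,.1536,CY)); print(q.min(0),q.max(0)-q.min(0))
E
```

```text
5.5 [ 0.04   0.332 -1.02  -0.56   0.357 -0.328] [[-0.582 -0.497  0.643  0.515]
 [-0.326  0.868  0.376  0.124]
 [-0.745  0.009 -0.667  0.058]
 [ 0.     0.     0.     1.   ]]
5 x [-0.02, -0.31, 9.98, 0.08, 0.04, -0.07] mid [0.531 0.133 0.041] end [0.548 0.141 0.024]
[(0.95, [247.4, 172.8, 125.0, 120.4])]
[256.72059037 172.73693206] [121.14394986 120.84100255]
```

Request:
{"fn": "move_arm", "kwargs": {
  "deltas": [
    [1,0,-0.3,10,0,0,0],
    [1,0,-0.3,10,0,0,0],
    [1,0,-0.3,10,0,0,0],
    [1,0,-0.3,10,0,0,0],
    [1,0,-0.3,10,0,0,0],
    [1,0,0,0,0,0,0]
  ]
}}

```text
clock: 6.1
eef_pos: [0.5488, 0.14, 0.0243]
tool_rot: [-0.232, 0.882, 0.109, 0.394]
ft_force: [0.5, 0.0, 0.7]
grip_width: 0.0853
grasp_force: 0.0
```

Request:
{"fn": "move_arm", "kwargs": {
  "deltas": [
    [0,0,0,0,0,0,0],
    [0,0,0,0,0,0,0],
    [0,0,0,0,0,0,0],
    [0,0,0,0,0,0,0],
    [0,0,0,0,0,0,0],
    [0,0,0,0,0,0,0],
    [0,0,0,0,0,0,0]
  ]
}}

```text
clock: 6.68
eef_pos: [0.5479, 0.1397, 0.0247]
tool_rot: [-0.232, 0.882, 0.109, 0.394]
ft_force: [-4.2, -0.4, 5.6]
grip_width: 0.0611
grasp_force: 65.3
```

```bash
python3 - <<'E'
from fk import *
o=bot.get_obs(); print(o["clock"],o["grip_width"],o["ft_force"]); X=pose(); print(X.round(4))
# lift 60 mm in world z (tool axes)
print("lift60 in tool axes",(X[:3,:3].T@[0,0,60]).round(1))
E
```

```text
6.6833 0.06112262903225435 [-4.22468586 -0.42446588  5.55025308]
[[-0.5809 -0.4959  0.6454  0.5479]
 [-0.3244  0.8683  0.3752  0.1397]
 [-0.7466  0.0086 -0.6653  0.0247]
 [ 0.      0.      0.      1.    ]]
lift60 in tool axes [-44.8   0.5 -39.9]
```

Request:
{"fn": "move_arm", "kwargs": {
  "deltas": [
    [0,-5.6,0,-5,0,0,0],
    [0,-5.6,0,-5,0,0,0],
    [0,-5.6,0,-5,0,0,0],
    [0,-5.6,0,-5,0,0,0],
    [0,-5.6,0,-5,0,0,0],
    [0,-5.6,0,-5,0,0,0],
    [0,-5.6,0,-5,0,0,0],
    [0,-5.6,0,-5,0,0,0],
    [0,0,0,0,0,0,0],
    [0,0,0,0,0,0,0]
  ]
}}

```text
clock: 7.52
eef_pos: [0.5478, 0.139, 0.0838]
tool_rot: [-0.232, 0.883, 0.108, 0.394]
ft_force: [-0.9, -0.2, -3.2]
grip_width: 0.0609
grasp_force: 65.2
```

```bash
cat >> fk.py <<'E'
def held(th,off):  # cup in the hand: pitch angle th of axis down-foot direction rel. to horizontal, off along axis of grasp pt
    pass
E
python3 - <<'E'
from fk import *
ims=[]
for n in ("scene","side"):
    im=bot.camera(n); u,v=proj(n,pose()[:3,3])[0].astype(int); ims.append(cv2.resize(im[v-60:v+60,u-60:u+60],(400,400),interpolation=cv2.INTER_CUBIC))
    m=bot.outline_of("cup",n); print([(a["conf"],a["rect"]) for a in m][:1],(u,v))
cv2.imwrite("pics/lift.png",np.hstack(ims))
G=tool([.545,.138,.1],AZ,42+72); q=bot.get_obs()["joint_pos"]
# plan swing: grasp point moves little; 12 rows
X=pose(); g=X[:3,3]-.011*X[:3,2]; print(g)
G=tool(g+[0,0,.03],AZ,42+75); G[:3,3]+=.011*G[:3,2]; plan(G,15)
E
```

```text
[(0.76, [340.1, 174.0, 42.1, 32.0])] (np.int64(348), np.int64(187))
[(0.96, [263.7, 215.3, 36.7, 20.1])] (np.int64(291), np.int64(225))
[0.5403583  0.13495654 0.09031468]
15 x [0.47, 0.0, -2.14, 0.04, 5.01, -0.01] mid [0.538 0.133 0.095] end [0.536 0.132 0.111]
```

View pics/lift.png

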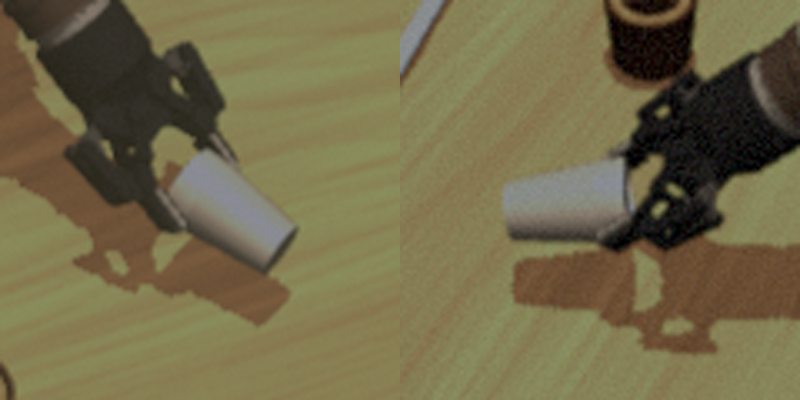

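The cup is held firmly by the rim, still near horizontal. Next is the swing.

Request:
{"fn": "move_arm", "kwargs": {
  "deltas": [
    [0,0.5,0,-2.1,0,5,0],
    [0,0.5,0,-2.1,0,5,0],
    [0,0.5,0,-2.1,0,5,0],
    [0,0.5,0,-2.1,0,5,0],
    [0,0.5,0,-2.1,0,5,0],
    [0,0.5,0,-2.1,0,5,0],
    [0,0.5,0,-2.1,0,5,0],
    [0,0.5,0,-2.1,0,5,0]
  ]
}}

```text
clock: 8.38
eef_pos: [0.5382, 0.1333, 0.096]
tool_rot: [-0.256, 0.964, 0.023, 0.07]
ft_force: [0.2, 0.7, -2.8]
grip_width: 0.0612
grasp_force: 65.2
```

Request:
{"fn": "move_arm", "kwargs": {
  "deltas": [
    [0,0.5,0,-2.1,0,5,0],
    [0,0.5,0,-2.1,0,5,0],
    [0,0.5,0,-2.1,0,5,0],
    [0,0.5,0,-2.1,0,5,0],
    [0,0.5,0,-2.1,0,5,0],
    [0,0.5,0,-2.1,0,5,0],
    [0,0.5,0,-2.1,0,5,0],
    [0,0.5,0,-2.1,0,5,0],
    [0,0,0,0,0,0,0],
    [0,0,0,0,0,0,0]
  ]
}}

```text
clock: 9.22
eef_pos: [0.5372, 0.133, 0.1082]
tool_rot: [-0.248, 0.93, -0.065, -0.264]
ft_force: [0.1, 0.8, -1.4]
grip_width: 0.0609
grasp_force: 65.8
```

```bash
cat > look.py <<'E'
from fk import *
import sys
ims=[]; X=pose(); o=bot.get_obs(); print(o["clock"],o["joint_pos"].round(2),"th",np.degrees(np.arctan2(-X[2,2],X[:2,2]@[np.cos(np.radians(AZ)),np.sin(np.radians(AZ))])))
for n in ("scene","side"):
    im=bot.camera(n); u,v=proj(n,X[:3,3]-[0,0,.03])[0].astype(int); ims.append(cv2.resize(im[v-50:v+50,u-50:u+50],(400,400),interpolation=cv2.INTER_CUBIC))
cv2.imwrite(sys.argv[1],np.hstack(ims))
E
python3 look.py pics/sw.png
```

```text
9.2167 [ 0.3   0.88  0.58  1.81 -0.11 -0.19] th 121.52295069200594
```

View pics/sw.png

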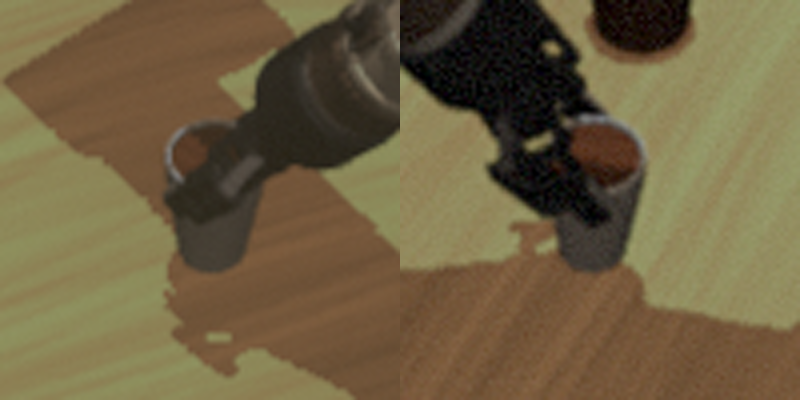

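The cup is nearly upright in both views and still held. I'll add the last 3° and lower it.

Request:
{"fn": "move_arm", "kwargs": {
  "deltas": [
    [0,0,0,0,0,3,0],
    [0,-2.3,0,3.4,0,0,0],
    [0,-2.3,0,3.4,0,0,0],
    [0,-2.3,0,3.4,0,0,0],
    [0,-2.3,0,3.4,0,0,0],
    [0,-2.3,0,3.4,0,0,0],
    [0,-2.3,0,3.4,0,0,0],
    [0,-2.3,0,3.4,0,0,0],
    [0,-2.3,0,3.4,0,0,0],
    [0,0,0,0,0,0,0]
  ]
}}

```text
clock: 10.15
eef_pos: [0.5364, 0.1326, 0.0787]
tool_rot: [-0.246, 0.923, -0.072, -0.287]
ft_force: [0.5, -0.4, -2.4]
grip_width: 0.0609
grasp_force: 65.9
```

Request:
{"fn": "move_arm", "kwargs": {
  "deltas": [
    [0,-0.6,0,0.8,0,0,0],
    [0,-0.6,0,0.8,0,0,0],
    [0,0,0,0,0,0,0]
  ]
}}

```text
clock: 10.4
eef_pos: [0.537, 0.1328, 0.0777]
tool_rot: [-0.246, 0.923, -0.072, -0.286]
ft_force: [0.1, 0.4, -1.6]
grip_width: 0.0605
grasp_force: 65.9
```

Request:
{"fn": "move_arm", "kwargs": {
  "deltas": [
    [0,-0.6,0,0.8,0,0,0],
    [0,-0.6,0,0.8,0,0,0],
    [0,0,0,0,0,0,0],
    [0,0,0,0,0,0,0]
  ]
}}

```text
clock: 10.73
eef_pos: [0.537, 0.1328, 0.0758]
tool_rot: [-0.246, 0.923, -0.072, -0.287]
ft_force: [1.0, 0.9, -2.4]
grip_width: 0.0609
grasp_force: 65.9
```

```bash
python3 - <<'E'
from fk import *
o=bot.get_obs(); print(o["joint_pos"].round(3),o["joint_vel"].round(3),pose().round(3),o["ft_force"],o["ft_torque"])
E
```

```text
[ 0.303  0.948  0.604  1.817 -0.114 -0.184] [-0.002 -0.001  0.001  0.001  0.001 -0.001] [[-0.714 -0.496 -0.494  0.537]
 [-0.414  0.868 -0.273  0.133]
 [ 0.564  0.009 -0.826  0.076]
 [ 0.     0.     0.     1.   ]] [ 1.04160428  0.92106968 -2.41913768] [ 0.36459078 -0.71083033 -0.0056202 ]
```

Request:
{"fn": "move_arm", "kwargs": {
  "deltas": [
    [0,-0.6,0,0.8,0,0,0],
    [0,-0.6,0,0.8,0,0,0],
    [0,-0.6,0,0.8,0,0,0],
    [0,-0.6,0,0.8,0,0,0],
    [0,0,0,0,0,0,0],
    [0,0,0,0,0,0,0]
  ]
}}

```text
clock: 11.23
eef_pos: [0.5371, 0.1329, 0.0718]
tool_rot: [-0.246, 0.923, -0.072, -0.287]
ft_force: [0.1, 0.6, -1.5]
grip_width: 0.061
grasp_force: 66.0
```

Request:
{"fn": "move_arm", "kwargs": {
  "deltas": [
    [0,-0.6,0,0.8,0,0,0],
    [0,-0.6,0,0.8,0,0,0],
    [0,0,0,0,0,0,0],
    [0,0,0,0,0,0,0]
  ]
}}

```text
clock: 11.57
eef_pos: [0.5372, 0.133, 0.0715]
tool_rot: [-0.246, 0.923, -0.072, -0.286]
ft_force: [-0.6, -0.2, 5.0]
grip_width: 0.0609
grasp_force: 66.6
```

Request:
{"fn": "move_arm", "kwargs": {
  "deltas": [
    [0.85,0,0,0,0,0,0],
    [1,0,0,0,0,0,0],
    [1,0,0,0,0,0,0],
    [1,0,0,0,0,0,0],
    [1,0,0,0,0,0,0],
    [1,0,0,0,0,0,0],
    [1,0,0,0,0,0,0],
    [1,0,0,0,0,0,0]
  ]
}}

```text
clock: 12.23
eef_pos: [0.5372, 0.133, 0.0697]
tool_rot: [-0.246, 0.923, -0.072, -0.287]
ft_force: [-0.2, 0.5, -0.1]
grip_width: 0.0851
grasp_force: 0.0
```

Request:
{"fn": "move_arm", "kwargs": {
  "deltas": [
    [1,0,0,-12,0,0,0],
    [1,0,0,-12,0,0,0],
    [1,0,0,-12,0,0,0],
    [1,0,0,-12,0,0,0],
    [1,0,0,-12,0,0,0],
    [1,0,0,-12,0,0,0],
    [1,0,0,-12,0,0,0],
    [1,0,0,-12,0,0,0],
    [1,0,0,0,0,0,0]
  ]
}}

```text
clock: 12.98
eef_pos: [0.5865, 0.1601, 0.1499]
tool_rot: [-0.247, 0.924, -0.071, -0.284]
ft_force: [0.7, 0.4, -0.0]
grip_width: 0.0856
grasp_force: 0.0
```

```bash
cat >> fk.py <<'E'
def upcup(n,extra=0):
    m=bot.outline_of("cup",n); return np.array(m[0]["pixels"]),m[0]["conf"],m[0]["rect"]
E
python3 look.py pics/up.png; python3 - <<'E'
from fk import *
M={}
for n in ("scene","side"):
    m,c,r=upcup(n); print(n,c,r); M[n]=m
f=lambda x,y:CUP+[x,y,0]
for S in (M,{"scene":M["scene"]},{"side":M["side"]}): print(fit(f,[.535,.13],S,[.01,.01]))
X=pose(); print(X[:3,3])
E
```

```text
12.9833 [ 0.32  1.08  1.07  2.15 -0.11 -0.17] th 124.00471542396859
scene 0.73 [337.2, 178.8, 21.2, 33.2]
side 0.97 [284.7, 216.3, 20.3, 35.0]
(array([0.54225616, 0.13774097]), np.float64(0.8912179282861878))
(array([0.54207634, 0.13907578]), np.float64(0.8489741002354524))
(array([0.54215108, 0.13767337]), np.float64(0.9348328946318896))
[0.58386018 0.15893397 0.148545  ]
```

View pics/up.png

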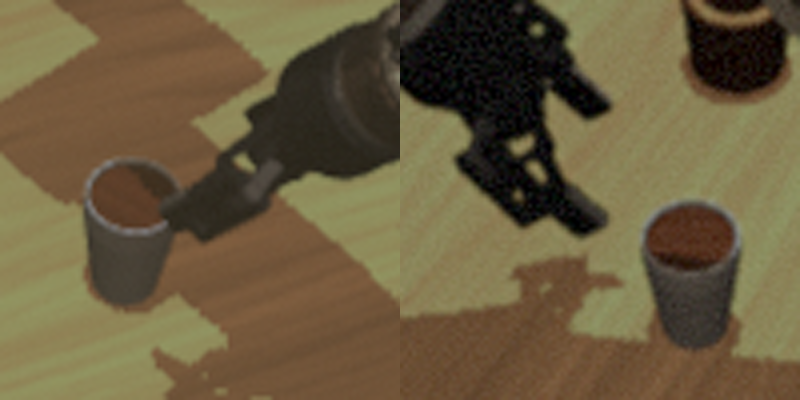

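The cup stands upright, free of the fingers, at about (0.542, 0.138); scene crop (130,230), side crop (690,275). Next I re-grip it from above.

```bash
python3 - <<'E'
from fk import *
c=[.5422,.1379]
G=plan(tool([*c,.18],AZ,90),8); print(ik(G,bot.get_obs()["joint_pos"])[0].round(2))
plan(tool([*c,.069],AZ,90),10,G)
q,_=ik(tool([.6337,-.0907,.2],AZ,90),ik(G,bot.get_obs()["joint_pos"])[0]); print(q.round(2),_)
E
```

```text
8 x [6.9, 0.33, -1.8, 0.07, -4.31, 0.01] mid [0.565 0.15  0.168] end [0.542 0.138 0.18 ]
[ 0.25  0.39  0.05  1.24  0.   -0.27]
10 x [-0.0, -0.0, 11.1, 0.0, 0.0, 0.0] mid [0.542 0.138 0.124] end [0.542 0.138 0.069]
[-0.14  0.54  0.35  1.38  0.   -0.66] 5.951030864987671e-14
```

Request:
{"fn": "move_arm", "kwargs": {
  "deltas": [
    [1,6.9,0.3,-1.8,0.1,-4.3,0],
    [1,6.9,0.3,-1.8,0.1,-4.3,0],
    [1,6.9,0.3,-1.8,0.1,-4.3,0],
    [1,6.9,0.3,-1.8,0.1,-4.3,0],
    [1,6.9,0.3,-1.8,0.1,-4.3,0],
    [1,6.9,0.3,-1.8,0.1,-4.3,0],
    [1,6.9,0.3,-1.8,0.1,-4.3,0],
    [1,6.9,0.3,-1.8,0.1,-4.3,0],
    [1,0,0,0,0,0,0],
    [1,0,0,0,0,0,0]
  ]
}}

```text
clock: 14.02
eef_pos: [0.5403, 0.1368, 0.1806]
tool_rot: [-0.258, 0.966, -0.002, -0.0]
ft_force: [0.6, 0.8, 0.8]
grip_width: 0.0855
grasp_force: 0.0
```

```bash
python3 - <<'E'
from fk import *
bot.camera("wrist"); m=bot.outline_of("cup","wrist")[0]; print(m["conf"],m["rect"])
f=lambda x,y:CUP+[x,y,0]
print(fit(f,[.542,.1379],{"wrist":np.array(m["pixels"])},[.005,.005]))
M={}
for n in ("scene","side"): bot.camera(n); M[n]=upcup(n)[0]
for S in (M,{"scene":M["scene"]},{"side":M["side"]}): print(fit(f,[.542,.1379],S,[.01,.01]))
X=pose(); print(X.round(3))
for c in ([.5422,.1379],): plan(tool([*c,.10],AZ,90),8); 
E
```

```text
0.89 [273.5, 158.1, 89.9, 91.9]
(array([0.5460585 , 0.13757466]), np.float64(0.9645010566315748))
(array([0.54154658, 0.13813927]), np.float64(0.9261688240710417))
(array([0.54136343, 0.13852947]), np.float64(0.9030007564932336))
(array([0.542133  , 0.13750832]), np.float64(0.9515728808132554))
[[-0.866 -0.5    0.002  0.544]
 [-0.5    0.866 -0.003  0.138]
 [-0.    -0.004 -1.     0.18 ]
 [ 0.     0.     0.     1.   ]]
8 x [0.23, 0.08, 10.0, -0.03, 0.0, 0.03] mid [0.543 0.138 0.14 ] end [0.542 0.138 0.1  ]
```

Request:
{"fn": "move_arm", "kwargs": {
  "deltas": [
    [1,0,0,12,0,0,0],
    [1,0,0,12,0,0,0],
    [1,0,0,12,0,0,0],
    [1,0,0,12,0,0,0],
    [1,0,0,12,0,0,0],
    [1,0,0,12,0,0,0],
    [1,0,0,12,0,0,0],
    [1,0,0,12,0,0,0],
    [1,0,0,12,0,0,0],
    [1,0,0,2,0,0,0]
  ]
}}

```text
clock: 15.15
eef_pos: [0.5423, 0.1376, 0.0676]
tool_rot: [-0.259, 0.966, -0.002, -0.001]
ft_force: [-0.2, 0.2, -0.3]
grip_width: 0.0851
grasp_force: 0.0
```

Request:
{"fn": "move_arm", "kwargs": {
  "deltas": [
    [1,0,0,0,0,0,0],
    [1,0,0,0,0,0,0],
    [0,0,0,0,0,0,0],
    [0,0,0,0,0,0,0],
    [0,0,0,0,0,0,0],
    [0,0,0,0,0,0,0],
    [0,0,0,0,0,0,0],
    [0,0,0,0,0,0,0],
    [0,0,0,0,0,0,0],
    [0,0,0,0,0,0,0]
  ]
}}

```text
clock: 15.98
eef_pos: [0.5445, 0.1378, 0.0717]
tool_rot: [-0.258, 0.966, -0.002, 0.002]
ft_force: [1.9, -0.4, 6.2]
grip_width: 0.0613
grasp_force: 66.2
```

```bash
python3 - <<'E'
from fk import *
o=bot.get_obs(); print(o["clock"],o["ft_force"],o["grip_width"]); X=pose(); print(X.round(4))
G=X.copy(); G[2,3]+=.10; print((X[:3,:3].T@[0,0,100]).round(1))
bot.camera("scene");bot.camera("side");
print(upcup("scene")[1:],upcup("side")[1:])
E
```

```text
15.9833 [ 1.89911359 -0.38917871  6.2020442 ] 0.06129212617675861
[[-0.8665 -0.4992  0.0058  0.5445]
 [-0.4992  0.8665 -0.0026  0.1378]
 [-0.0037 -0.0052 -1.      0.0717]
 [ 0.      0.      0.      1.    ]]
[  -0.4   -0.5 -100. ]
(0.93, [338.0, 176.6, 23.7, 35.6]) (0.65, [283.3, 218.1, 25.0, 33.3])
```

Request:
{"fn": "move_arm", "kwargs": {
  "deltas": [
    [0,0,0,-5,0,0,0],
    [0,0,0,-13,0,0,0],
    [0,0,0,-13,0,0,0],
    [0,0,0,-13,0,0,0],
    [0,0,0,-13,0,0,0],
    [0,0,0,-13,0,0,0],
    [0,0,0,-13,0,0,0],
    [0,0,0,-13,0,0,0],
    [0,0,0,-13,0,0,0],
    [0,0,0,-13,0,0,0]
  ]
}}

```text
clock: 17.02
eef_pos: [0.5417, 0.1378, 0.1921]
tool_rot: [-0.258, 0.966, -0.002, -0.001]
ft_force: [0.2, 0.6, -2.4]
grip_width: 0.0608
grasp_force: 65.4
```

```bash
python3 - <<'E'
from fk import *
X=pose(); print(X.round(4))
G=tool([.6337,-.0907,X[2,3]],AZ-23,90)
print(((X[:3,:3].T@(G[:3,3]-X[:3,3]))*1e3).round(1), ik(G,bot.get_obs()["joint_pos"])[0].round(2))
plan(G,14)
E
```

```text
[[-8.664e-01 -4.994e-01 -2.000e-04  5.417e-01]
 [-4.994e-01  8.664e-01 -3.700e-03  1.378e-01]
 [ 2.000e-03 -3.100e-03 -1.000e+00  1.921e-01]
 [ 0.000e+00  0.000e+00  0.000e+00  1.000e+00]]
[  34.5 -243.9    0.8] [-0.14  0.54  0.33  1.36  0.   -0.26]
14 x [-0.84, -17.7, 0.03, -0.01, -0.01, 1.66] mid [0.599 0.028 0.192] end [ 0.634 -0.091  0.192]
```

Request:
{"fn": "move_arm", "kwargs": {
  "deltas": [
    [0,2.3,-16.3,0,0,0,0],
    [0,2.3,-16.3,0,0,0,0],
    [0,2.3,-16.3,0,0,0,0],
    [0,2.3,-16.3,0,0,0,0],
    [0,2.3,-16.3,0,0,0,0],
    [0,2.3,-16.3,0,0,0,0],
    [0,2.3,-16.3,0,0,0,0],
    [0,2.3,-16.3,0,0,0,0],
    [0,2.3,-16.3,0,0,0,0],
    [0,2.3,-16.3,0,0,0,0]
  ]
}}

```text
clock: 17.85
eef_pos: [0.6035, -0.0153, 0.1921]
tool_rot: [-0.258, 0.966, -0.001, -0.001]
ft_force: [0.2, 0.2, -2.1]
grip_width: 0.0607
grasp_force: 65.5
```

Request:
{"fn": "move_arm", "kwargs": {
  "deltas": [
    [0,2.3,-16.3,0,0,0,0],
    [0,2.3,-16.3,0,0,0,0],
    [0,2.3,-16.3,0,0,0,0],
    [0,2.3,-16.3,0,0,0,0],
    [0,2.3,-16.3,0,0,0,0],
    [0,0,0,0,0,0,0],
    [0,0,0,0,0,0,0]
  ]
}}

```text
clock: 18.43
eef_pos: [0.6352, -0.0923, 0.1929]
tool_rot: [-0.258, 0.966, -0.002, 0.001]
ft_force: [-0.8, 0.7, -2.4]
grip_width: 0.0606
grasp_force: 65.6
```

```bash
python3 look.py pics/hov.png; python3 - <<'E'
from fk import *
X=pose(); print(X[:3,3]); 
h=X[2,3]-.0717
M={};H={}
for n in ("scene","side"):
    m,c,r=upcup(n); print(n,c,r); M[n]=m; H[n]=bot.outline_of("holder",n)[0]; print(H[n]["conf"],H[n]["rect"]); H[n]=np.array(H[n]["pixels"])
    # foot edges: project model foot ring at TCP xy, compare row extents of mask in the lower third
    q=proj(n,CUP+[X[0,3],X[1,3],h]); print("model",q.min(0).round(1),q.max(0).round(1))
    q=proj(n,POT["holder"]+[.6337,-.0907,0]); print("holder model",q.min(0).round(1),(q.max(0)-q.min(0)).round(1))
f=lambda x,y:CUP+[x,y,h]
for S in (M,{"scene":M["scene"]},{"side":M["side"]}): print(fit(f,X[:2,3],S,[.006,.006]))
E
```

```text
18.4333 [-0.14  0.55  0.34  1.36 -0.   -0.66] th 89.97581406294896
[ 0.63486394 -0.0909146   0.19315735]
scene 0.86 [265.3, 201.6, 23.5, 40.1]
0.78 [256.8, 234.5, 36.6, 42.4]
model [256.8 199. ] [286.6 242.6]
holder model [256.3 229.8] [36.2 44.4]
side 0.58 [296.5, 119.2, 21.3, 34.6]
0.88 [293.7, 154.4, 24.7, 35.3]
model [292.3 116.3] [315.8 154.6]
holder model [290.7 152.4] [29.2 36.7]
(array([ 0.63159041, -0.09034627]), np.float64(0.6727953691886608))
(array([ 0.63290372, -0.09003814]), np.float64(0.6813722503199073))
(array([ 0.63146563, -0.09161261]), np.float64(0.6736479098326184))
```

View pics/hov.png

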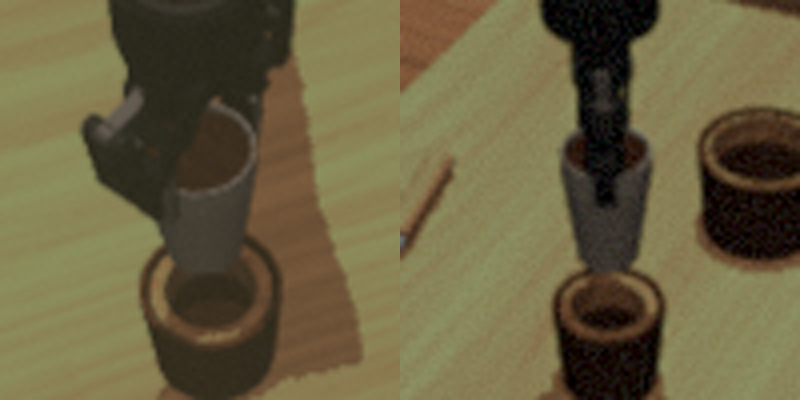

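Hover view: the cup foot (scene crop (205,265), side crop (606,265)) hangs just over the holder mouth (scene (211,290), side (609,305)). I'll check this offset numerically.

```bash
python3 - <<'E'
from fk import *
X=pose(); h=X[2,3]-.0717
for n,off in (("scene",0),("side",400)):
    u,v=proj(n,X[:3,3]-[0,0,.03])[0].astype(int)
    t=lambda P:(proj(n,P)-[u-50,v-50]+.5)*4-.5+[off,0]
    F=t(rings([(.022,0)])+[*X[:2,3],h]); Rm=t(rings([(.042,.075)])+[.6337,-.0907,0]); C=t(rings([(.031,.09)])+[*X[:2,3],h])
    print(n,"foot",F.min(0).round(),F.max(0).round(),"holder rim",Rm.min(0).round(),Rm.max(0).round(),"cup rim",C.min(0).round(),C.max(0).round(), "px/mm",4*489/1000/1.1)
E
```

```text
scene foot [170. 214.] [248. 279.] holder rim [139. 229.] [283. 352.] cup rim [142. 105.] [260. 201.] px/mm 1.778181818181818
side foot [572. 231.] [635. 272.] holder rim [548. 263.] [665. 342.] cup rim [554. 119.] [648. 176.] px/mm 1.778181818181818
```

Request:
{"fn": "move_arm", "kwargs": {
  "deltas": [
    [0,-1.9,-1.1,0,0,0,0],
    [0,0,0,9,0,0,0],
    [0,0,0,9,0,0,0],
    [0,0,0,9,0,0,0],
    [0,0,0,9,0,0,0],
    [0,0,0,9,0,0,0],
    [0,0,0,9,0,0,0],
    [0,0,0,9,0,0,0],
    [0,0,0,0,0,0,0],
    [0,0,0,0,0,0,0]
  ]
}}

```text
clock: 19.57
eef_pos: [0.637, -0.0912, 0.1295]
tool_rot: [-0.258, 0.966, -0.002, 0.0]
ft_force: [0.5, 0.4, -1.7]
grip_width: 0.0607
grasp_force: 65.6
```

Request:
{"fn": "move_arm", "kwargs": {
  "deltas": [
    [0,0,0,3,0,0,0],
    [0,0,0,3,0,0,0],
    [0,0,0,3,0,0,0],
    [0,0,0,3,0,0,0],
    [0,0,0,3,0,0,0],
    [0,0,0,0,0,0,0],
    [0,0,0,0,0,0,0]
  ]
}}

```text
clock: 20.15
eef_pos: [0.6373, -0.0913, 0.1151]
tool_rot: [-0.258, 0.966, -0.002, 0.001]
ft_force: [-0.7, -0.4, -2.4]
grip_width: 0.0609
grasp_force: 65.6
```

```bash
python3 - <<'E'
from fk import *
for i in range(4): 
    bot.camera("scene"); o=bot.get_obs(); print(o["clock"],o["eef_pos"].round(4),o["ft_force"].round(1))
print(pose().round(3))
E
```

```text
20.2 [ 0.6373 -0.0913  0.1153] [-1.3  0.1 -2.4]
20.25 [ 0.6373 -0.0913  0.1154] [ 0.   0.6 -2.9]
20.3 [ 0.6373 -0.0913  0.1154] [-0.5  0.5 -2.6]
20.35 [ 0.6374 -0.0912  0.1154] [-1.5 -0.5 -2.7]
[[-0.866 -0.499  0.002  0.637]
 [-0.499  0.866 -0.003 -0.091]
 [-0.001 -0.004 -1.     0.115]
 [ 0.     0.     0.     1.   ]]
```

Request:
{"fn": "move_arm", "kwargs": {
  "deltas": [
    [0,0,0,2,0,0,0],
    [0,0,0,2,0,0,0],
    [0,0,0,2,0,0,0],
    [0,0,0,2,0,0,0],
    [0,0,0,1,0,0,0],
    [0,0,0,0,0,0,0],
    [0,0,0,0,0,0,0]
  ]
}}

```text
clock: 20.93
eef_pos: [0.6374, -0.0913, 0.1061]
tool_rot: [-0.258, 0.966, -0.002, 0.001]
ft_force: [-1.8, 0.9, -1.4]
grip_width: 0.061
grasp_force: 65.6
```

Request:
{"fn": "move_arm", "kwargs": {
  "deltas": [
    [0,0,0,0.6,0,0,0],
    [0,0,0,0.6,0,0,0],
    [0,0,0,0.6,0,0,0],
    [0,0,0,0.6,0,0,0],
    [0,0,0,0.6,0,0,0],
    [0,0,0,0,0,0,0],
    [0,0,0,0,0,0,0]
  ]
}}

```text
clock: 21.52
eef_pos: [0.6375, -0.0913, 0.1035]
tool_rot: [-0.258, 0.966, -0.002, 0.001]
ft_force: [-3.6, 0.3, 0.6]
grip_width: 0.0609
grasp_force: 65.9
```

Request:
{"fn": "move_arm", "kwargs": {
  "deltas": [
    [0,0,0,0.6,0,0,0],
    [0,0,0,0.6,0,0,0],
    [0,0,0,0.6,0,0,0],
    [0,0,0,0.6,0,0,0],
    [0,0,0,0.6,0,0,0],
    [0,0,0,0,0,0,0],
    [0,0,0,0,0,0,0]
  ]
}}

```text
clock: 22.1
eef_pos: [0.6375, -0.0913, 0.1013]
tool_rot: [-0.258, 0.966, -0.002, 0.001]
ft_force: [-5.9, 0.1, 5.2]
grip_width: 0.0609
grasp_force: 66.5
```

Side load of −6 N in x means the cup rubs on the +x side. I'll back up slightly and shift −x.

Request:
{"fn": "move_arm", "kwargs": {
  "deltas": [
    [0,0,0,-1.5,0,0,0],
    [0,0,0,-1.5,0,0,0],
    [0,0.9,0.5,0,0,0,0],
    [0,0.9,0.5,0,0,0,0],
    [0,0,0,0,0,0,0],
    [0,0,0,0,0,0,0]
  ]
}}

```text
clock: 22.6
eef_pos: [0.6367, -0.0915, 0.1037]
tool_rot: [-0.258, 0.966, -0.002, 0.002]
ft_force: [1.9, 0.5, -2.8]
grip_width: 0.0607
grasp_force: 65.7
```

Request:
{"fn": "move_arm", "kwargs": {
  "deltas": [
    [0,0,0,0.8,0,0,0],
    [0,0,0,0.8,0,0,0],
    [0,0,0,0.8,0,0,0],
    [0,0,0,0.6,0,0,0],
    [0,0,0,0,0,0,0],
    [0,0,0,0,0,0,0]
  ]
}}

```text
clock: 23.1
eef_pos: [0.6366, -0.0915, 0.1014]
tool_rot: [-0.258, 0.966, -0.002, 0.002]
ft_force: [4.5, 1.2, 2.7]
grip_width: 0.0608
grasp_force: 66.2
```

Request:
{"fn": "move_arm", "kwargs": {
  "deltas": [
    [0,0,0,-1.5,0,0,0],
    [0,-0.7,-0.5,0,0,0,0],
    [0,0,0,0,0,0,0],
    [0,0,0,0.7,0,0,0],
    [0,0,0,0.8,0,0,0],
    [0,0,0,0,0,0,0],
    [0,0,0,0,0,0,0]
  ]
}}

```text
clock: 23.68
eef_pos: [0.6353, -0.0913, 0.1007]
tool_rot: [-0.258, 0.966, -0.002, 0.0]
ft_force: [-2.9, 0.4, 5.9]
grip_width: 0.0606
grasp_force: 66.6
```

```bash
python3 - <<'E'
from fk import *
F=[]
for i in range(4):
    bot.camera("side" if i%2 else "scene"); o=bot.get_obs(); F.append(o["ft_force"])
print(np.mean(F,0).round(2),o["ft_torque"].round(2),pose().round(4))
for n in ("scene","side"):
    H=bot.outline_of("holder",n)[0]; q=proj(n,POT["holder"]+[.6337,-.0907,0]); print(H["rect"],q.min(0).round(1),(q.max(0)-q.min(0)).round(1))
E
```

```text
[-3.83  0.81  5.63] [0.16 0.86 0.01] [[-8.664e-01 -4.993e-01  9.000e-04  6.353e-01]
 [-4.993e-01  8.664e-01 -2.900e-03 -9.130e-02]
 [ 6.000e-04 -2.900e-03 -1.000e+00  1.006e-01]
 [ 0.000e+00  0.000e+00  0.000e+00  1.000e+00]]
[258.3, 237.0, 36.3, 40.1] [256.3 229.8] [36.2 44.4]
[291.8, 157.4, 28.3, 31.1] [290.7 152.4] [29.2 36.7]
```

Request:
{"fn": "move_arm", "kwargs": {
  "deltas": [
    [0,0,0,0.5,0,0,0],
    [0,0,0,0.5,0,0,0],
    [0,0,0,0.5,0,0,0],
    [0,0,0,0.5,0,0,0],
    [0,0,0,0.5,0,0,0],
    [0,0,0,0.5,0,0,0],
    [0,0,0,0,0,0,0],
    [0,0,0,0,0,0,0]
  ]
}}

```text
clock: 24.65
eef_pos: [0.6354, -0.0913, 0.0979]
tool_rot: [-0.258, 0.966, -0.002, 0.0]
ft_force: [-3.7, 0.9, 6.9]
grip_width: 0.0607
grasp_force: 66.9
```

Request:
{"fn": "move_arm", "kwargs": {
  "deltas": [
    [0,0,0,0.5,0,0,0],
    [0,0,0,0.5,0,0,0],
    [0,0,0,0.5,0,0,0],
    [0,0,0,0,0,0,0],
    [0,0,0,0,0,0,0]
  ]
}}

```text
clock: 25.07
eef_pos: [0.6354, -0.0913, 0.0966]
tool_rot: [-0.258, 0.966, -0.002, 0.0]
ft_force: [-5.0, 0.9, 6.9]
grip_width: 0.061
grasp_force: 66.9
```

Request:
{"fn": "move_arm", "kwargs": {
  "deltas": [
    [0,0,0,0.5,0,0,0],
    [0,0,0,0.4,0,0,0],
    [0,0,0,0.4,0,0,0],
    [0,0,0,0,0,0,0],
    [0,0,0,0,0,0,0]
  ]
}}

```text
clock: 25.48
eef_pos: [0.6354, -0.0913, 0.0955]
tool_rot: [-0.258, 0.966, -0.002, 0.0]
ft_force: [-3.7, 1.1, 8.2]
grip_width: 0.0606
grasp_force: 67.0
```

```bash
python3 look.py pics/pr.png; python3 - <<'E'
from fk import *
F=[]
for i in range(3): bot.camera("scene"); F.append(bot.get_obs()["ft_force"])
print(np.mean(F,0).round(2),pose()[:3,3].round(4))
E
```

```text
25.4833 [-0.14  0.61  0.18  1.15 -0.   -0.66] th 90.01309652413696
[-4.96  0.93  8.54] [ 0.6354 -0.0913  0.0955]
```

View pics/pr.png

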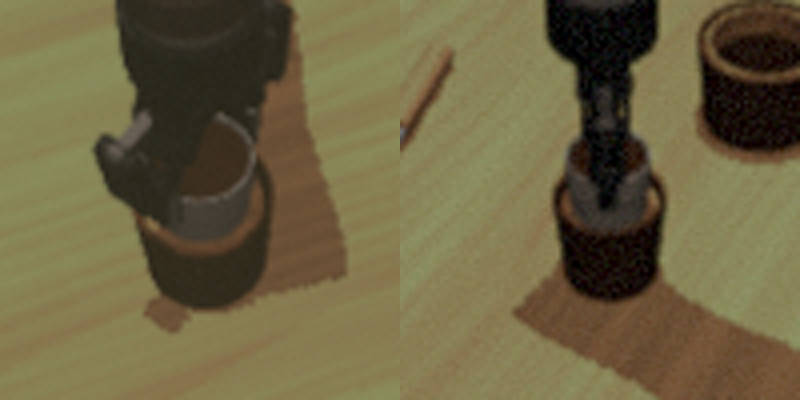

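The cup is nested and pressed about 7–8 mm by both position and force. In the view it sits in the pot, with the rim at side crop (605,150). I'll relax the push, then release and withdraw upward.

Request:
{"fn": "move_arm", "kwargs": {
  "deltas": [
    [0,0,0,-0.7,0,0,0],
    [0,0,0,-0.7,0,0,0],
    [0,0,0,-0.6,0,0,0],
    [0,0,0,0,0,0,0],
    [0.8,0,0,0,0,0,0],
    [1,0,0,0,0,0,0],
    [1,0,0,0,0,0,0],
    [1,0,0,0,0,0,0],
    [1,0,0,0,0,0,0],
    [1,0,0,0,0,0,0]
  ]
}}

```text
clock: 26.57
eef_pos: [0.6367, -0.0915, 0.0969]
tool_rot: [-0.258, 0.966, -0.002, 0.001]
ft_force: [-0.2, 0.6, -0.3]
grip_width: 0.0855
grasp_force: 0.0
```

Request:
{"fn": "move_arm", "kwargs": {
  "deltas": [
    [1,0,0,0,0,0,0],
    [1,0,0,-8,0,0,0],
    [1,0,0,-12,0,0,0],
    [1,0,0,-12,0,0,0],
    [1,0,0,-15,0,0,0],
    [1,0,0,-20,0,0,0],
    [1,0,0,-20,0,0,0],
    [1,0,0,-20,0,0,0],
    [1,0,0,-20,0,0,0],
    [1,0,0,0,0,0,0]
  ]
}}

```text
clock: 27.4
eef_pos: [0.6383, -0.0914, 0.2297]
tool_rot: [-0.258, 0.966, -0.004, 0.005]
ft_force: [1.0, -0.3, 1.3]
grip_width: 0.0855
grasp_force: 0.0
```

```bash
python3 - <<'E'
from fk import *
X=pose(); o=bot.get_obs(); print(o["clock"],X[:3,3],o["ft_force"])
ims=[]
for n in ("scene","side","wrist"):
    im=bot.camera(n)
    P=np.array([.6337,-.0907,.08]); u,v=proj(n,P)[0].astype(int)
    r=50 if n!="wrist" else 110
    ims.append(cv2.resize(im[max(v-r,0):v+r,max(u-r,0):u+r],(400,400) if r==50 else (400,400),interpolation=cv2.INTER_CUBIC)[:,:,:])
    for q,top in (("cup",None),("holder",None)):
        for a in bot.outline_of(q,n)[:1]: print(n,q,round(a["conf"],2),a["rect"])
    M=CUP+[.6337,-.0907,.024]; q=proj(n,M); print("model cup",q.min(0).round(1),(q.max(0)-q.min(0)).round(1))
    q=proj(n,POT["holder"]+[.6337,-.0907,0]); print("model holder",q.min(0).round(1),(q.max(0)-q.min(0)).round(1))
cv2.imwrite("pics/fin.png",cv2.resize(np.hstack(ims),(798,266)))
E
```

```text
27.4 [ 0.63832182 -0.09137834  0.2297247 ] [ 0.98408936 -0.29520002  1.32772555]
scene cup 0.76 [262.1, 226.7, 27.5, 28.4]
scene holder 0.65 [257.9, 239.5, 36.0, 36.4]
model cup [259.9 224.3] [27.7 39.8]
model holder [256.3 229.8] [36.2 44.4]
side cup 0.59 [298.6, 145.7, 17.8, 25.8]
side holder 0.81 [292.4, 159.2, 27.0, 30.0]
model cup [294.1 144.6] [22.1 35.5]
model holder [290.7 152.4] [29.2 36.7]
wrist cup 0.61 [277.3, 148.0, 86.6, 88.4]
wrist holder 0.89 [268.2, 134.2, 97.0, 73.1]
model cup [278.9 149.6] [84.  85.9]
model holder [271.3 132.8] [99.1 97.5]
```

View pics/fin.png

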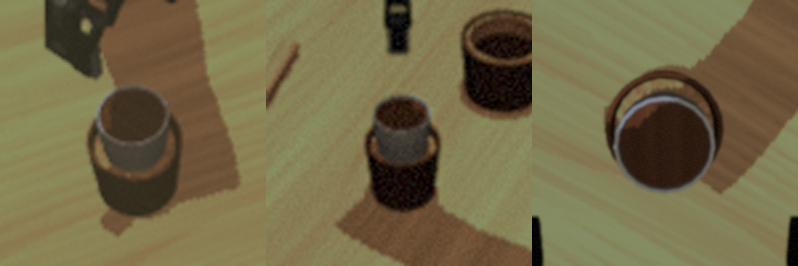

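The cup sits upright and centred in the pot. The scene and side views agree to about 1 mm, and in the wrist crop both are centred at x≈664. The gripper is clear, so I'm handing in.

```bash
python3 -c "
from workcell import bot
print(bot.job_done())"
```

```text
the job is handed in; nothing more can be done
None
```

The cup was stood upright and released, then taken by the rim, nested in the holder and pressed about 7–8 mm by my position and force estimates; the gripper is clear, and I handed the job in at about 28 s without seeing a verdict.

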